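# Bring up the stall counter's power, switch by switch

## Task

Bring up the power on the stall counter for the evening with light fingertip presses on the rockers of the switched power strip: first the large main rocker, then the rocker of the outlet that holds the round dome lamp, then the rocker of the outlet that holds the battery charger. Each outlet's rocker lies right in front of it, on the robot's side; press its raised half, the half nearer the robot, gently down until it lies flat. Leave the rockers of the two capped outlets off, and do not pull out, shift or knock any plug, cap or other thing on the counter.

Things in the scene. Friction and masses are not known exactly. Their poses are not given: they have to be found in the camera images.
- strip: white switched power strip screwed to the counter, 104 mm wide (x), 400 long (y), 40 high. Origin: under its middle, on the counter; x across it, away from the robot, y along it to the main switch. Outlets at x = 22, y = 48, -20, -88, -156 mm; each one's rocker hinged at x = -26 mm, same y; main rocker at x = -26, y = 128 mm. Ears and conduit add 48 mm at +y, ears 23 mm at -y
- main (a joint): black main rocker, rad: 0 off, 0.36 fully on; stays put. Two flat halves in a shallow V, 38 mm long across the strip, 32 wide; hinge along strip y at z = 40 mm. Off: robot-side half up, end 11 mm above the housing; on: level, 4 mm above it, other half up. Needs 2 N near the raised end; fully down, its rubber seal yields 1 mm per 5 N. A tip reaching past the hinge is held up by the other half
- rocker1 (a joint): rocker of outlet 1 (the outlet next to the main rocker), rad: 0 off, 0.36 fully on; stays where it is left. Black, 30 mm long (across the strip), 22 mm wide, built as the main rocker; off: robot-side end 9 mm above the housing; on: robot-side half level, 4 mm above it. Needs 2 N near the raised end; fully down, its seal yields 1 mm per 5 N
- rocker2 (a joint): the same for outlet 2, 68 mm farther from the main rocker
- rocker3 (a joint): the same for outlet 3, another 68 mm farther
- rocker4 (a joint): the same for outlet 4, the last, at the far end from the main rocker
- main_on (a point): point on the surface of the main rocker's robot-side half, on its middle line, 14 mm from the hinge; moves with the rocker. All rockers: press lightly, under 20 N
- rocker1_on (a point): point on the surface of rocker 1's robot-side half, on its middle line, 11 mm from the hinge; moves with the rocker
- rocker2_on (a point): the same on rocker 2
- rocker3_on (a point): the same on rocker 3
- rocker4_on (a point): the same on rocker 4
- outlet1 (a point): centre of outlet 1, a round recess 40 mm across and 12 mm deep, at the level of the housing's top (40 mm above the counter)
- outlet2 (a point): the same of outlet 2
- outlet3 (a point): the same of outlet 3
- outlet4 (a point): the same of outlet 4
- lamp_c (a point): round plug-in lamp, 42 mm across, grey base, with a white domed top 37 mm above the strip's housing; loose in one of the four outlets (any). Point: on its axis, 19 mm above the housing
- charger_c (a point): plug-in battery charger, a black block 42 mm (across the strip) by 58 mm (along it) with two AA cells lying on top, in all 30 mm above the housing; loose in one of the four outlets (any). Point: on its axis, 12 mm above the housing
- cap_a_c (a point): flat grey blanking cap, 42 mm across, 4 mm thick with a small grip rib, loose in one of the four outlets (any). Point: on its axis, 2 mm above the housing
- cap_b_c (a point): second blanking cap, the same as cap_a
- tray: loose wooden divided tray of plaques, slips and bells, 130 x 360 x 35 mm, beyond the strip; origin under its centre; to be left alone
- jar: loose white ceramic jar, 108 mm across, 188 mm high, at one end of the strip; origin under its centre; to be left alone
- offering_box: loose wooden offering box with a slatted top, 130 x 170 x 107 mm, at one end of the strip; origin under its centre; to be left alone
- coin_dish: loose dark wooden change dish, 100 x 140 x 16 mm, between robot and strip; origin under its centre; to be left alone
Things that resemble listed ones, but are neither listed nor needed, are in the scene too. Leave any red look-alike of the part that bears cap_b_c alone.

How it is judged (in metres and radians):
On the way, in this order (a step that is already met when the one before it is completed fails the run):
1. the main rocker is on, with all four outlet rockers still off (value of joint main above 0.28 rad and value of joint each of rocker1, rocker2, rocker3, rocker4 below 0.08 rad), for 0.1 s.
2. the rocker of the lamp's outlet is on (value of joint main above 0.28 rad and ((horizontal distance between lamp_c and outlet1 below 0.02 m and value of joint rocker1 above 0.28 rad) or (horizontal distance between lamp_c and outlet2 below 0.02 m and value of joint rocker2 above 0.28 rad) or (horizontal distance between lamp_c and outlet3 below 0.02 m and value of joint rocker3 above 0.28 rad) or (horizontal distance between lamp_c and outlet4 below 0.02 m and value of joint rocker4 above 0.28 rad))), for 0.1 s.
3. the rocker of the charger's outlet is on (all of step 2 and ((horizontal distance between charger_c and outlet1 below 0.02 m and value of joint rocker1 above 0.28 rad) or (horizontal distance between charger_c and outlet2 below 0.02 m and value of joint rocker2 above 0.28 rad) or (horizontal distance between charger_c and outlet3 below 0.02 m and value of joint rocker3 above 0.28 rad) or (horizontal distance between charger_c and outlet4 below 0.02 m and value of joint rocker4 above 0.28 rad))), for 0.1 s.
At the end, for the whole second after the job is handed in: The main rocker and the rockers of the lamp's and the charger's outlets are on (past 0.28 of 0.36 rad), those of the two capped outlets are off (below 0.08 rad); lamp, charger and caps are still in their outlets within 8 mm of where they were, and tray, jar, offering box and coin dish within 15 mm (all of step 3 and ((horizontal distance between cap_a_c and outlet1 below 0.02 m and value of joint rocker1 below 0.08 rad) or (horizontal distance between cap_a_c and outlet2 below 0.02 m and value of joint rocker2 below 0.08 rad) or (horizontal distance between cap_a_c and outlet3 below 0.02 m and value of joint rocker3 below 0.08 rad) or (horizontal distance between cap_a_c and outlet4 below 0.02 m and value of joint rocker4 below 0.08 rad)) and ((horizontal distance between cap_b_c and outlet1 below 0.02 m and value of joint rocker1 below 0.08 rad) or (horizontal distance between cap_b_c and outlet2 below 0.02 m and value of joint rocker2 below 0.08 rad) or (horizontal distance between cap_b_c and outlet3 below 0.02 m and value of joint rocker3 below 0.08 rad) or (horizontal distance between cap_b_c and outlet4 below 0.02 m and value of joint rocker4 below 0.08 rad)) and not (distance of lamp_c from where it was at the start of the episode above 0.008 m) and not (distance of charger_c from where it was at the start of the episode above 0.008 m) and not (distance of cap_a_c from where it was at the start of the episode above 0.008 m) and not (distance of cap_b_c from where it was at the start of the episode above 0.008 m) and not (distance of tray from where it was at the start of the episode above 0.015 m) and not (distance of jar from where it was at the start of the episode above 0.015 m) and not (distance of offering_box from where it was at the start of the episode above 0.015 m) and not (distance of coin_dish from where it was at the start of the episode above 0.015 m)); the robot touches nothing.
It fails at once if an outlet is switched on while the main rocker is off (value of joint main below 0.18 rad and value of joint any of rocker1, rocker2, rocker3, rocker4 above 0.18 rad).
It fails at once if the charger's outlet is switched on while the lamp's is off (((horizontal distance between charger_c and outlet1 below 0.02 m and value of joint rocker1 above 0.18 rad) or (horizontal distance between charger_c and outlet2 below 0.02 m and value of joint rocker2 above 0.18 rad) or (horizontal distance between charger_c and outlet3 below 0.02 m and value of joint rocker3 above 0.18 rad) or (horizontal distance between charger_c and outlet4 below 0.02 m and value of joint rocker4 above 0.18 rad)) and ((horizontal distance between lamp_c and outlet1 below 0.02 m and value of joint rocker1 below 0.18 rad) or (horizontal distance between lamp_c and outlet2 below 0.02 m and value of joint rocker2 below 0.18 rad) or (horizontal distance between lamp_c and outlet3 below 0.02 m and value of joint rocker3 below 0.18 rad) or (horizontal distance between lamp_c and outlet4 below 0.02 m and value of joint rocker4 below 0.18 rad))).
It fails at once if the rocker of a capped outlet is switched on (((horizontal distance between cap_a_c and outlet1 below 0.02 m and value of joint rocker1 above 0.18 rad) or (horizontal distance between cap_a_c and outlet2 below 0.02 m and value of joint rocker2 above 0.18 rad) or (horizontal distance between cap_a_c and outlet3 below 0.02 m and value of joint rocker3 above 0.18 rad) or (horizontal distance between cap_a_c and outlet4 below 0.02 m and value of joint rocker4 above 0.18 rad)) or ((horizontal distance between cap_b_c and outlet1 below 0.02 m and value of joint rocker1 above 0.18 rad) or (horizontal distance between cap_b_c and outlet2 below 0.02 m and value of joint rocker2 above 0.18 rad) or (horizontal distance between cap_b_c and outlet3 below 0.02 m and value of joint rocker3 above 0.18 rad) or (horizontal distance between cap_b_c and outlet4 below 0.02 m and value of joint rocker4 above 0.18 rad))).
It fails at once if a plug or cap is lifted or shifted by more than 8 mm, or the tray, jar, offering box or coin dish by more than 15 mm (distance of any of lamp_c, charger_c, cap_a_c, cap_b_c from where it was at the start of the episode above 0.008 m or distance of any of tray, jar, offering_box, coin_dish from where it was at the start of the episode above 0.015 m).
It fails at once if the strip is pressed hard (over 20 N) (contact force between any of the fingers, the arm and strip above 20 N).
It also fails if it takes over 42 s, if anything falls off the work surface, if the arm or the gripper's body presses on something with over 40 N, if the wrist force passes 120 N, or if a joint passes its speed limit or range.

## Robot

A 7-joint arm with a two-finger parallel gripper is mounted at the origin on the work surface. World frame = base frame: x ahead of the robot, y to its left, z up, the work surface at z = 0. Lengths are in mm, angles in rad, forces in N, time in s.
With the tool pointing down it reaches from about 400 to 875 mm from the base axis. Payload 4.4 kg.
Tool frame: the origin (TCP) lies at the centre of the arm's flange, where the gripper is bolted on; the fingertips stand 173 mm ahead of it and the grasp point (between the pads) lies 155 mm ahead of it; z points along the fingers, y is the direction in which the jaws open and shut (so a half turn about z gives the same grasp; the last joint's range is limited). The gripper opens to 85 mm and grips with 20 to 120 N. Pads are 22 mm wide; open, the fingers measure 114 mm over their backs; the gripper's body (76 mm by 85 mm) begins 54 mm behind the grasp point. The pads swing forward as they close: fully open they stand 13 mm farther back than shut.
Start: joints at [-0.066, 0.628, 0.038, 1.517, -0.027, 0.996, -0.02], TCP at [650.012, 0.021, 404.713] pointing down, gripper open.
Joint ranges: [-3.06, 3.06], [-0.37, 2.12], [-1.25, 1.32], [0.18, 2.47], [-1.1, 4.24], [0.23, 1.98], [-2.94, 2.94]. Speed limits (rad/s): [2.57, 2.57, 3.14, 3.14, 3.14, 3.14, 3.14].

## Interface

Orientations are given as [roll, pitch, yaw] about the fixed x, y, z axes, in that order (R = Rz(yaw) Ry(pitch) Rx(roll)).
In Python, from cell import * gives the robot as it stands. The module is installed in compiled form; this text tells all that it offers.
- The arm moves only by the shell command python3 -m jog 'ROWS'. ROWS is JSON, one flat list of numbers, 5 for each row, row after row: the shift along the tool's x, y, z in mm, then the turn about the tool's z in degrees, then the finger opening in mm, from 0 to 85.4. A call has 1 to 20 rows; each row is the pose to reach, as a shift and turn from the pose commanded when the call began, along the tool's axes at that moment; what a row does not reach only later rows make up. A row lasts 1/12 s, in which the tool goes at most 41.7 mm and 7.16 degrees, less where a joint would pass 70% of its speed; a pose out of reach is approached as far as the arm can. A call with a gripper value outside its range is refused whole. The fingers move at their own pace and stop on an object; the grip force is fixed at half the most. Time passes only in rows, so rows that repeat a pose let the fingers close. It gives the time, the measured TCP pose, the force and the opening at its end, in the units of the state.
- read_state(): the state, without advancing time (a new reading comes with each control period).
- get_image(name): name is "scene" or "side" or "wrist"; returns (picture, depth): 400x640x3 uint8, blue, green, red; 400x640 float32, mm along the optical axis (not along the pixel's ray), 0 where there is no reading.
- camera_params(name): a dict with "K" (3x3 intrinsics, pixels), "T" (4x4, takes a point from camera to world coordinates). Camera axes: x right, y up, looking along -z (the intrinsics and any distortion apply to the point x, -y, -z); pixel columns grow to the right and rows downward; lengths in mm; the calibration is good to about 2 mm. A picture is of the moment at which its call begins: read the wrist's pose just before it. camera_params takes no time and is no camera call; for the wrist camera it gives the pose at the moment of the call.
- finish_job(): hands the job in, once; it reports no verdict.
The state is a dict: "clock": time; "qpos": joint angles; "qd": joint speeds; "tau": joint torques, N m; "eef_pos": TCP position; "tool_rot": TCP orientation; "force": force on the tool from outside, world axes, zero at the start; "torque": the same for the moment, N m; "width": finger opening in mm.
Only numpy, scipy, OpenCV 4.12 (cv2) and the standard library are available. Lean on these libraries where they do the work, as an engineer would, in place of code of your own. Each camera call takes 0.05 s, during which the arm holds its last target.

## Working session

There is one attempt and no reset: what is moved stays moved. The work goes in short steps, Python scripts to look and compute and a shell command to move; the robot and the scene stay as the last step left them, time stands still between calls to the robot, and variables do not carry over. Pictures are saved under pics/ and viewed, and the job is handed in when it is done.

```bash
mkdir -p pics; python3 - <<'E'
from cell import *
import cv2,numpy as np
s=read_state();print({k:np.round(v,3).tolist() for k,v in s.items()})
for n in ["scene","side","wrist"]:
    c=camera_params(n);im,d=get_image(n)
    cv2.imwrite(f"pics/{n}0.png",im);np.savez(f"{n}0.npz",im=im,d=d,K=c["K"],T=c["T"])
    print(n,np.round(c["K"],1).tolist(),np.round(c["T"],3).tolist(),[k for k in c])
E
```

```text
{'clock': 0.0, 'qpos': [-0.066, 0.629, 0.038, 1.518, -0.027, 0.996, -0.02], 'qd': [0.001, 0.0, 0.0, 0.0, -0.001, -0.002, -0.0], 'tau': [-0.001, -56.341, 1.226, -19.345, 0.011, 0.011, -0.0], 'eef_pos': [649.705, 0.02, 403.79], 'tool_rot': [-3.14, 0.0, 1.571], 'force': [0.069, 0.048, 0.319], 'torque': [0.024, -0.056, -0.009], 'width': 85.292}
scene [[388.2, 0.0, 317.3], [0.0, 388.2, 203.0], [0.0, 0.0, 1.0]] [[0.776, -0.454, 0.438, 986.143], [0.631, 0.558, -0.539, -525.248], [0.0, 0.695, 0.719, 784.045], [0.0, 0.0, 0.0, 1.0]] ['K', 'T']
side [[504.6, 0.0, 324.8], [0.0, 504.6, 198.2], [0.0, 0.0, 1.0]] [[-0.77, 0.339, -0.541, -100.457], [-0.638, -0.388, 0.665, 818.431], [0.015, 0.857, 0.515, 718.679], [0.0, 0.0, 0.0, 1.0]] ['K', 'T']
wrist [[339.6, 0.0, 311.9], [0.0, 339.6, 200.9], [0.0, 0.0, 1.0]] [[1.0, -0.0, 0.003, 650.131], [-0.0, 0.956, 0.295, 75.923], [-0.003, -0.295, 0.956, 373.269], [0.0, 0.0, 0.0, 1.0]] ['K', 'T']
```

View pics/scene0.png

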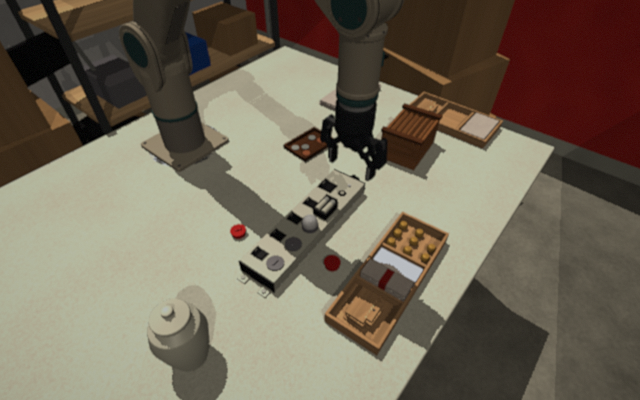

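View pics/side0.png

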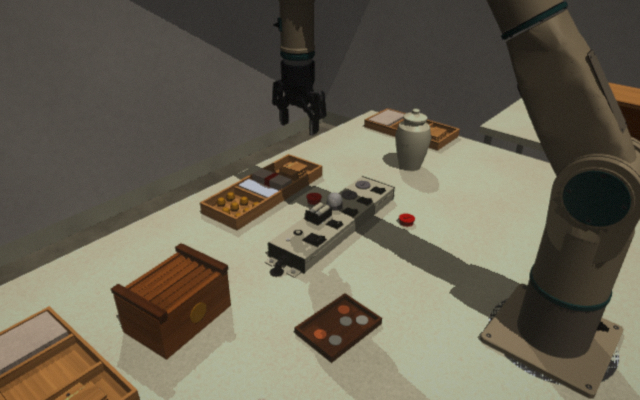

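View pics/wrist0.png

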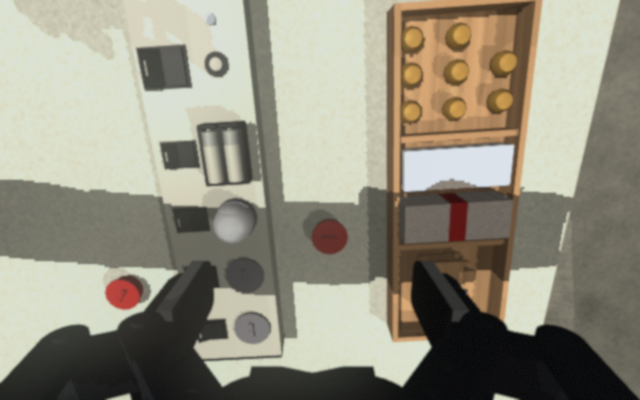

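```bash
python3 - <<'E'
import cv2,numpy as np
z=np.load("wrist0.npz");im=z["im"]
c=im[0:370,110:300];c=cv2.resize(c,None,fx=3,fy=3,interpolation=cv2.INTER_CUBIC)
cv2.imwrite("pics/cropA.png",c[:600]);cv2.imwrite("pics/cropB.png",c[510:])
s=np.load("scene0.npz")["im"][160:300,230:380];cv2.imwrite("pics/cropS.png",cv2.resize(s,None,fx=4,fy=4,interpolation=cv2.INTER_CUBIC))
E
```

```text
(no output)
```

View pics/cropA.png

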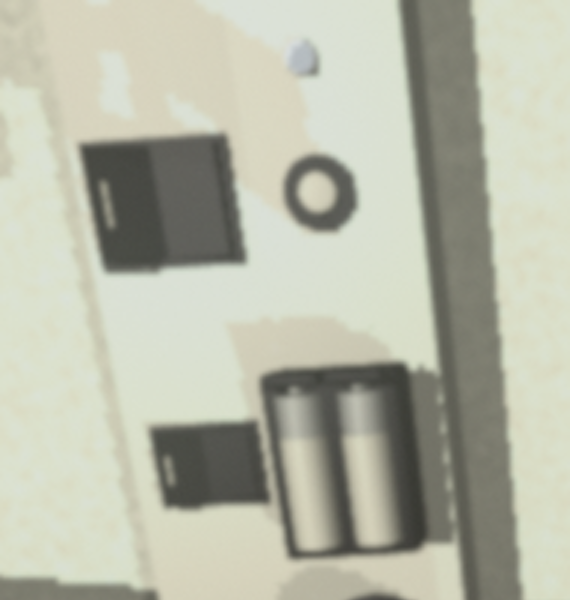

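View pics/cropB.png

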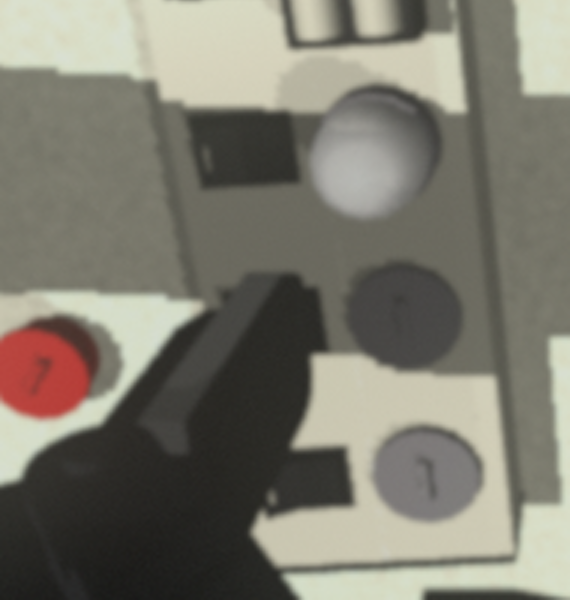

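View pics/cropS.png

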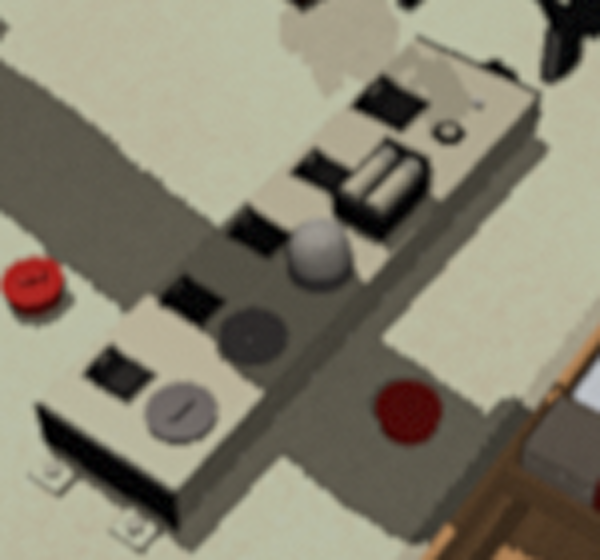

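```bash
cat > h.py <<'E'
import numpy as np
def bp(K,T,u,v,z):
    d=T[:3,:3]@np.array([(u-K[0,2])/K[0,0],-(v-K[1,2])/K[1,1],-1]);o=T[:3,3]
    return o+d*(z-o[2])/d[2]
def pj(K,T,P):
    p=(np.asarray(P)-T[:3,3])@T[:3,:3]; return np.array([K[0,0]*p[...,0]/-p[...,2]+K[0,2],-K[1,1]*p[...,1]/-p[...,2]+K[1,2]]).T
E
python3 - <<'E'
import numpy as np
from h import *
w=np.load("wrist0.npz");s=np.load("scene0.npz")
W=lambda u,v,z:bp(w["K"],w["T"],u,v,z)
S=lambda u,v,z:bp(s["K"],s["T"],u,v,z)
for n,a,y in [("mainhinge",W(157/3+110,204/3,42),128),("r1",W(208/3+110,465/3,42),48),("r2",W(245/3+110,150/3+170,42),-20)]: print(n,a.round(1),y)
for n,a,y in [("cap4",W(252.3,327.7,44),-156),("cap3",W(244.7,275.3,44),-88),("cornerW",W(281.7,355.7,40),(52,-200))]: print(n,a.round(1),y)
f=lambda u,v,z:S(u/4+230,v/4+160,z)
for n,a in [("corner --",f(37,405,40)),("corner +-",f(178,498,40)),("corner ++",f(540,97,40)),("corner -+",f(415,38,40)),("cap4",f(181,412,44)),("cap3",f(252,335,44))]: print(n,a.round(1))
# depth-based top height
d=w["d"];K=w["K"];T=w["T"]
for u,v in [(215,90),(240,350),(150,100),(150,120),(300,100)]:
    z=float(d[v,u]);p=T[:3,:3]@np.array([(u-K[0,2])/K[0,0]*z,-(v-K[1,2])/K[1,1]*z,-z])+T[:3,3];print(u,v,p.round(1))
E
```

```text
mainhinge [512.9 100.5  42. ] 128
r1 [519.2  20.8  42. ] 48
r2 [524.2 -47.1  42. ] -20
cap4 [ 580.8 -177.9   44. ] -156
cap3 [ 576.  -110.4   44. ] -88
cornerW [ 613.  -220.5   40. ] (52, -200)
corner -- [ 511.1 -228.3   40. ]
corner +- [ 617.9 -222.1   40. ]
corner ++ [590.7 173.2  40. ]
corner -+ [484.9 167.8  40. ]
cap4 [ 581.7 -180.9   44. ]
cap3 [ 576.2 -113.1   44. ]
215 90 [558.8  81.4  39.9]
240 350 [ 563.5 -212.9   39.3]
150 100 [497.2  72.5  40.8]
150 120 [494.1  54.1  39.8]
300 100 [636.6  72.1   0.8]
```

Candidates, in wrist-image pixels:
- **Main rocker:** the large rocker at (165,67). The round button at (216,64) is not a rocker.
- **Outlet rockers:**
  - Rocker 1 at (180,155), beside the charger at (224,153).
  - Rocker 2 at (192,219), beside the dome lamp at (234,220).
  - Rockers 3 and 4 at about (205,275) and (212,330), beside the grey caps. These stay off.
- **Red caps:** the ones at (123,292) and (330,237) are look-alikes and will be left alone.

The order is main, then rocker 2, then rocker 1. The strip origin comes out at about (547.8, -24.8) with yaw 0.072.

I'll turn the jaws along the strip, close them, and move above the main rocker.

```bash
python3 -m jog '[20,-30,0,7,0, 40,-60,10,14,0, 60,-90,20,21,0, 80,-120,30,28,0, 100,-152,40,35,0, 100,-152,40,42,0, 100,-152,40,49,0, 100,-152,40,56,0, 100,-152,40,63,0, 100,-152,40,70,0, 100,-152,40,77,0, 100,-152,60,84,0, 100,-152,90,86,0, 100,-152,120,86,0, 100,-152,145,86,0, 100,-152,145,86,0, 100,-152,145,86,0]'
python3 - <<'E'
from cell import *
import cv2,numpy as np
s=read_state();print({k:np.round(s[k],3).tolist() for k in ["clock","eef_pos","tool_rot","force","width"]})
for n in ["scene","side","wrist"]:
    c=camera_params(n);im,d=get_image(n)
    cv2.imwrite(f"pics/{n}1.png",im);np.savez(f"{n}1.npz",im=im,d=d,K=c["K"],T=c["T"])
a=cv2.imread("pics/side1.png")[100:280,240:440];b=cv2.imread("pics/scene1.png")[120:300,230:430]
cv2.imwrite("pics/c1.png",np.hstack([cv2.resize(x,None,fx=2,fy=2,interpolation=cv2.INTER_CUBIC) for x in (a,b)]))
E
```

```text
clock: 1.57
eef_pos: [497.7, 99.8, 259.0]
tool_rot: [3.141, 0.003, 0.069]
force: [0.8, 0.6, -0.6]
width: 0.0
{'clock': 1.567, 'eef_pos': [497.666, 99.808, 259.025], 'tool_rot': [3.141, 0.003, 0.069], 'force': [0.785, 0.632, -0.559], 'width': 0.01}
```

View pics/wrist1.png

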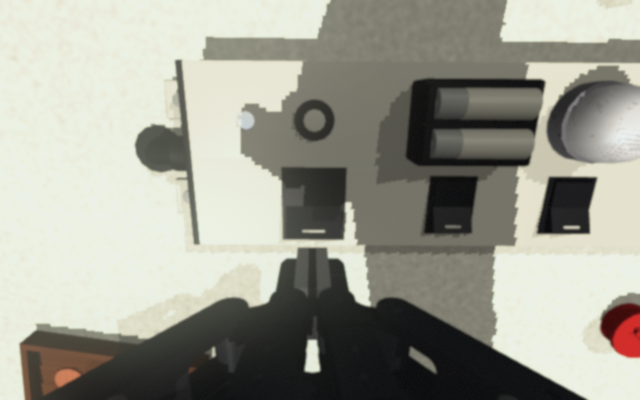

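View pics/c1.png

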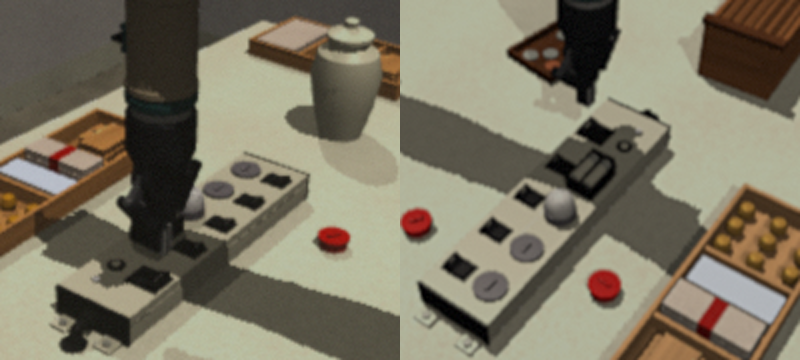

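```bash
python3 - <<'E'
import numpy as np,cv2
from h import *
w=np.load("wrist1.npz")
c=w["im"][150:260,270:610];cv2.imwrite("pics/c2.png",cv2.resize(c,None,fx=2.3,fy=2.3,interpolation=cv2.INTER_CUBIC))
K,T=w["K"],w["T"]
o=np.array([547.8,-24.8,0]);c_,s_=np.cos(.072),np.sin(.072);R=np.array([[c_,-s_,0],[s_,c_,0],[0,0,1]])
for n,l in [("main hinge ends",[(-26,144,42),(-26,112,42)]),("main far corners",[(-7,144,44),(-7,112,44)]),("main near",[(-45,144,51),(-45,112,51)]),("r1 near",[(-41,59,49),(-41,37,49)]),("r2 near",[(-41,-9,49),(-41,-31,49)]),("r2 far",[(-11,-9,44),(-11,-31,44)]),("housing -x edge",[(-52,200,40),(-52,-60,40)]),("tip",[])]:
    if l: print(n,pj(K,T,np.array(l)@R.T+o).round(1).tolist())
print(pj(K,T,np.array([[497.7,99.8,259-173]])).round(1))
E
```

```text
main hinge ends [[285.4, 207.3], [340.3, 207.2]]
main far corners [[284.3, 176.3], [341.3, 176.1]]
main near [[285.1, 243.6], [340.8, 243.5]]
r1 near [[432.6, 235.4], [470.7, 235.3]]
r2 near [[550.6, 235.1], [588.8, 235.0]]
r2 far [[555.5, 182.5], [594.5, 182.4]]
housing -x edge [[195.3, 246.9], [620.6, 245.9]]
[[313.4 266.4]]
```

View pics/c2.png

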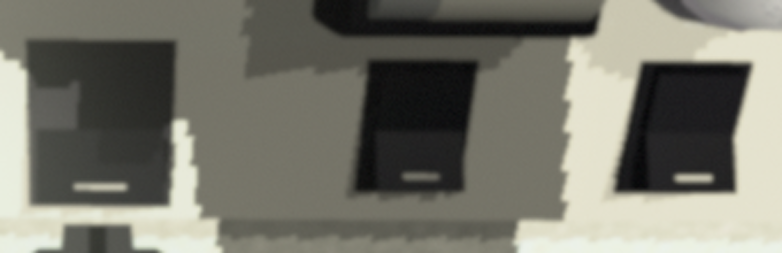

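```bash
python3 - <<'E'
import numpy as np
w=np.load("wrist1.npz");d=w["d"];K=w["K"];T=w["T"]
o=np.array([547.8,-24.8,0]);c_,s_=np.cos(.072),np.sin(.072);R=np.array([[c_,-s_,0],[s_,c_,0],[0,0,1]])
for u in (320,453,572):
  for v in range(160,250,5):
    z=float(d[v,u]);p=T[:3,:3]@np.array([(u-K[0,2])/K[0,0]*z,-(v-K[1,2])/K[1,1]*z,-z])+T[:3,3];print(v,((p-o)@R).round(1),end='; ')
  print()
for u,v in [(308,255),(317,255),(308,262),(317,262),(300,265),(325,265)]:
    z=float(d[v,u]);p=T[:3,:3]@np.array([(u-K[0,2])/K[0,0]*z,-(v-K[1,2])/K[1,1]*z,-z])+T[:3,3];print(u,v,((p-o)@R).round(1))
E
```

```text
160 [  1.7 123.9  41.5]; 165 [ -1.5 123.9  39.6]; 170 [ -3.8 123.9  42.5]; 175 [ -6.2 124.   44.6]; 180 [ -9.2 123.9  43.9]; 185 [-12.3 123.9  43.2]; 190 [-14.8 123.9  44.8]; 195 [-17.8 123.9  44.7]; 200 [-20.5 123.9  45.6]; 205 [-23.6 123.9  45.1]; 210 [-26.4 123.9  45.9]; 215 [-29.3 123.9  46.3]; 220 [-32.2 123.9  46.7]; 225 [-35.  123.9  47.3]; 230 [-37.6 123.9  48.6]; 235 [-39.8 124.   50.7]; 240 [-47.1 123.7  41.2]; 245 [-68.8 122.7   0.7]; 
160 [ 5.3 58.  62.4]; 165 [ 2.3 56.8 60.1]; 170 [-4.6 47.8 39.6]; 175 [-7.3 47.9 40.5]; 180 [-10.2  47.6  40.7]; 185 [-12.3  48.7  44. ]; 190 [-15.4  48.   43.3]; 195 [-17.7  48.7  45.8]; 200 [-20.9  48.   44.9]; 205 [-24.4  47.   43.4]; 210 [-26.9  47.4  45.1]; 215 [-29.9  47.   45.2]; 220 [-32.2  47.6  47.2]; 225 [-34.9  47.7  48.3]; 230 [-37.4  47.9  49.5]; 235 [-45.2  42.6  38.5]; 240 [-47.5  43.2  40.7]; 245 [-68.9  25.    1.2]; 
160 [  1.  -18.6  40. ]; 165 [ -1.7 -18.7  40.6]; 170 [ -4.7 -20.   39.8]; 175 [ -7.8 -21.   39.3]; 180 [-10.2 -20.1  41.3]; 185 [-12.4 -18.2  44.6]; 190 [-15.8 -20.4  42.6]; 195 [-18.4 -20.   44. ]; 200 [-21.3 -20.5  44.2]; 205 [-24.6 -21.8  43.4]; 210 [-26.8 -20.4  45.9]; 215 [-29.8 -21.   46. ]; 220 [-32.7 -21.4  46.4]; 225 [-35.2 -20.7  48. ]; 230 [-37.9 -20.7  48.9]; 235 [-44.7 -28.6  40.1]; 240 [-48.1 -29.5  39.9]; 245 [-51.5 -30.4  39.7]; 
308 255 [-28.7 130.2  99. ]
317 255 [-28.3 126.4  99.7]
308 262 [-28.6 130.1 105.6]
317 262 [-27.9 126.5 106.9]
300 265 [-28.6 133.3 108.1]
325 265 [-28.  123.3 109.3]
```

```bash
python3 -m jog '[-2,0,10,0,0, -2,0,20,0,0, -2,0,28,0,0, -2,0,32,0,0, -2,0,34,0,0, -2,0,36,0,0, -2,0,36,0,0]'
```

```text
clock: 2.3
eef_pos: [496.0, 99.9, 223.6]
tool_rot: [-3.142, 0.0, 0.07]
force: [-1.0, 1.0, 1.0]
width: 0.1
```

```bash
python3 -m jog '[0,0,1,0,0, 0,0,2,0,0, 0,0,3,0,0, 0,0,4,0,0, 0,0,4,0,0]'
```

```text
clock: 2.72
eef_pos: [495.9, 99.9, 219.6]
tool_rot: [-3.142, 0.0, 0.07]
force: [-1.7, -0.6, 1.1]
width: -0.0
```

```bash
python3 -m jog '[0,0,1,0,0, 0,0,2,0,0, 0,0,2,0,0]'
```

```text
clock: 2.97
eef_pos: [496.1, 99.9, 217.6]
tool_rot: [-3.142, -0.0, 0.07]
force: [-1.8, -0.7, 1.8]
width: -0.0
```

```bash
python3 -m jog '[0,0,0.5,0,0, 0,0,1,0,0, 0,0,1,0,0]'
```

```text
clock: 3.22
eef_pos: [496.0, 99.9, 216.8]
tool_rot: [-3.141, -0.0, 0.07]
force: [-2.0, -0.1, 3.2]
width: -0.1
```

```bash
python3 -m jog '[0,0,0.5,0,0, 0,0,1,0,0, 0,0,1,0,0]'; python3 - <<'E'
from cell import *
import cv2,numpy as np
w=get_image("wrist")[0];cv2.imwrite("pics/w2.png",w)
a=get_image("side")[0][180:290,250:410];cv2.imwrite("pics/s2.png",cv2.resize(a,None,fx=4,fy=4,interpolation=cv2.INTER_CUBIC))
E
```

```text
clock: 3.47
eef_pos: [495.9, 99.9, 216.0]
tool_rot: [-3.141, 0.0, 0.07]
force: [-2.8, 0.1, 7.5]
width: 0.1
```

View pics/w2.png

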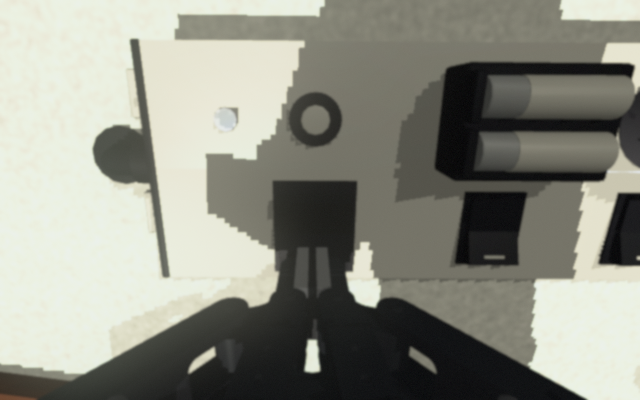

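View pics/s2.png

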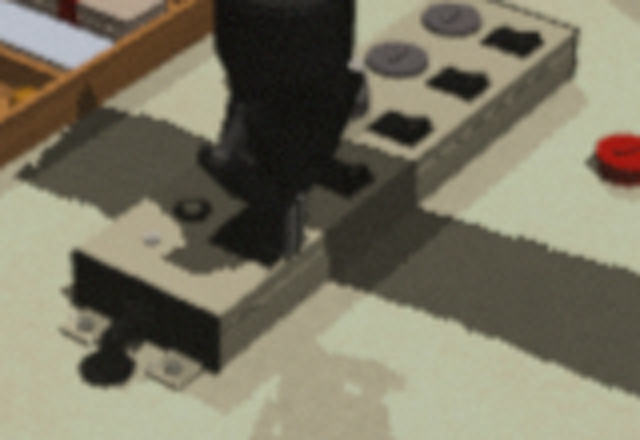

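Force rose to 7.5 N at tip height about 43 mm, so the main rocker is at its seal. I'll lift and check.

```bash
python3 -m jog '[0,0,-10,0,0, 0,0,-25,0,0, 0,0,-40,0,0, 0,0,-44,0,0, 0,0,-44,0,0, 0,0,-44,0,0]'; cat > look.py <<'E'
import sys
from cell import *
import cv2,numpy as np
n=sys.argv[1]
s=read_state();c=camera_params("wrist");im,d=get_image("wrist");cv2.imwrite(f"pics/w{n}.png",im)
K,T=c["K"],c["T"]
o=np.array([547.8,-24.8,0]);c_,s_=np.cos(.072),np.sin(.072);R=np.array([[c_,-s_,0],[s_,c_,0],[0,0,1]])
print(s["clock"],s["eef_pos"].round(1) if hasattr(s["eef_pos"],'round') else s["eef_pos"],"TCP local",((np.array(s["eef_pos"])-o)@R).round(1))
v,u=np.mgrid[0:400,0:640];P=np.stack([(u-K[0,2])/K[0,0]*d,-(v-K[1,2])/K[1,1]*d,-d],-1)@T[:3,:3].T+T[:3,3];L=(P-o)@R
for nm,y,hl in [("main",128,19),("r1",48,15),("r2",-20,15),("r3",-88,15),("r4",-156,15)]:
    m=(d>0)&(abs(L[...,1]-y)<7)&(L[...,2]<56)&(L[...,2]>30)
    out=[]
    for a in np.arange(-hl,hl,5):
        k=m&(L[...,0]+26>=a)&(L[...,0]+26<a+5)
        out.append(f"{a}:{np.median(L[...,2][k]):.1f}" if k.sum()>5 else f"{a}:-")
    print(nm,*out)
E
python3 look.py 3
```

```text
clock: 4.07
eef_pos: [496.1, 100.1, 259.7]
tool_rot: [-3.141, -0.001, 0.07]
force: [-0.1, 0.1, 0.4]
width: 0.0
4.0667 [496.1 100.1 259.7] TCP local [-42.5 128.3 259.7]
main -19:43.9 -14:44.0 -9:44.0 -4:44.0 1:45.1 6:46.9 11:48.8 16:48.4
r1 -15:48.8 -10:47.4 -5:45.5 0:44.2 5:44.2 10:44.2
r2 -15:48.8 -10:47.0 -5:45.2 0:44.2 5:44.1 10:44.1
r3 -15:- -10:- -5:- 0:- 5:- 10:-
r4 -15:- -10:- -5:- 0:- 5:- 10:-
```

View pics/w3.png

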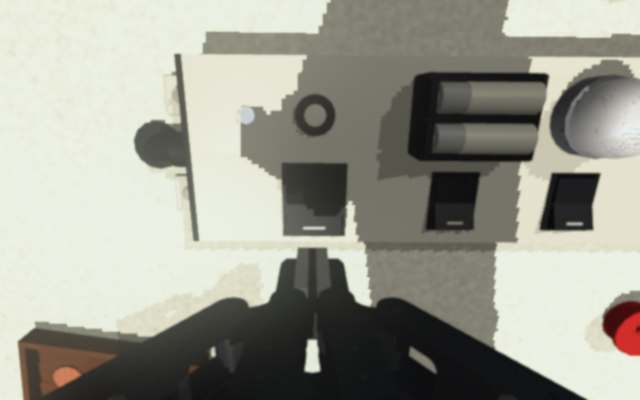

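The main rocker now reads level at 44 mm with its far half raised, so it is on. Rockers 1 and 2 are still off. Next is rocker 2, the lamp's.

```bash
python3 -m jog '[0,30,0,0,0, 0,60,0,0,0, 0,90,0,0,0, 0,120,0,0,0, 0,140,0,0,0, 0,148,0,0,0, 0,148,0,0,0, 0,148,0,0,0]'; python3 look.py 4
```

```text
clock: 4.78
eef_pos: [506.2, -46.9, 259.1]
tool_rot: [-3.14, 0.001, 0.07]
force: [0.6, 1.5, -1.2]
width: -0.1
4.7833 [506.2 -46.9 259.1] TCP local [-43.1 -19.  259.1]
main -19:44.1 -14:44.0 -9:44.0 -4:44.0 1:45.1 6:47.0 11:49.0 16:48.4
r1 -15:48.9 -10:47.6 -5:45.5 0:44.3 5:44.2 10:44.2
r2 -15:48.8 -10:47.3 -5:45.3 0:44.3 5:44.1 10:44.2
r3 -15:48.7 -10:46.8 -5:45.0 0:44.0 5:44.0 10:43.9
r4 -15:48.6 -10:46.7 -5:44.8 0:44.0 5:44.1 10:43.9
```

View pics/w4.png

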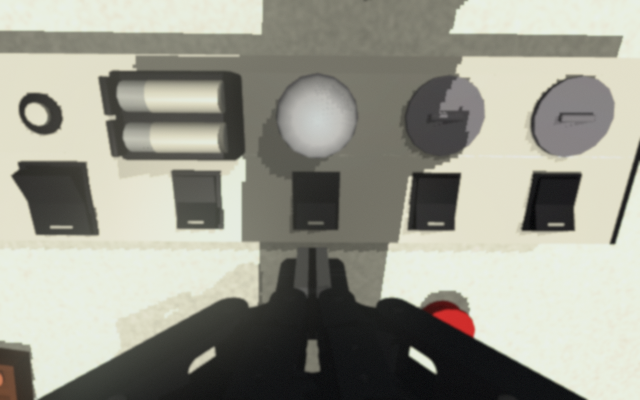

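The finger at column 313 lines up with the lamp's rocker at (316,205). The lamp is at (317,115) and the grey caps are at (443,117) and (572,117).

```bash
python3 -m jog '[1,1,10,0,0, 1,1,20,0,0, 1,1,28,0,0, 1,1,33,0,0, 1,1,35,0,0, 1,1,37,0,0, 1,1,39,0,0, 1,1,40,0,0, 1,1,40,0,0]'
```

```text
clock: 5.58
eef_pos: [507.2, -48.7, 219.7]
tool_rot: [-3.141, 0.0, 0.07]
force: [-1.5, -0.8, 1.1]
width: 0.0
```

```bash
python3 -m jog '[0,0,1,0,0, 0,0,2,0,0, 0,0,2.5,0,0, 0,0,2.5,0,0]'
```

```text
clock: 5.92
eef_pos: [507.4, -48.8, 217.2]
tool_rot: [3.142, -0.0, 0.07]
force: [-1.3, -0.2, 1.9]
width: -0.0
```

```bash
python3 -m jog '[0,0,0.5,0,0, 0,0,1,0,0, 0,0,1,0,0]'
```

```text
clock: 6.17
eef_pos: [507.3, -48.8, 216.5]
tool_rot: [-3.142, 0.0, 0.07]
force: [-1.9, -0.3, 7.0]
width: -0.2
```

```bash
python3 -m jog '[0,0,0.3,0,0, 0,0,0.6,0,0, 0,0,0.6,0,0, 0,0,0.6,0,0]'
```

```text
clock: 6.5
eef_pos: [507.2, -48.8, 216.2]
tool_rot: [-3.141, -0.0, 0.07]
force: [-3.3, 0.3, 8.9]
width: -0.0
```

```bash
python3 -m jog '[0,0,-10,0,0, 0,0,-25,0,0, 0,0,-40,0,0, 0,0,-44,0,0, 0,0,-44,0,0, 0,0,-44,0,0]'; python3 look.py 5
```

```text
clock: 7.0
eef_pos: [507.6, -48.5, 259.7]
tool_rot: [3.142, -0.001, 0.07]
force: [-0.1, 1.1, -1.1]
width: -0.2
7.0 [507.6 -48.5 259.7] TCP local [-41.8 -20.7 259.7]
main -19:44.1 -14:44.1 -9:44.0 -4:44.0 1:45.1 6:47.0 11:49.0 16:48.5
r1 -15:48.9 -10:47.5 -5:45.6 0:44.2 5:44.2 10:44.2
r2 -15:44.0 -10:44.0 -5:44.0 0:45.3 5:47.0 10:48.1
r3 -15:48.7 -10:46.9 -5:45.1 0:44.2 5:44.2 10:44.1
r4 -15:48.5 -10:46.6 -5:44.8 0:44.0 5:44.2 10:43.9
```

Rocker 2 is flat, so it is on. Now rocker 1, the charger's.

```bash
python3 -m jog '[0,-30,0,0,0, 0,-55,0,0,0, 0,-69,0,0,0, 0,-69,0,0,0, 0,-69,0,0,0, 0,-69,0,0,0]'; python3 look.py 6
```

```text
clock: 7.55
eef_pos: [502.6, 19.1, 259.2]
tool_rot: [3.141, 0.0, 0.069]
force: [0.1, -0.8, 0.4]
width: -0.1
7.55 [502.6  19.1 259.2] TCP local [-42.   47.1 259.2]
main -19:43.9 -14:44.0 -9:44.0 -4:43.9 1:45.1 6:47.0 11:48.9 16:48.5
r1 -15:48.7 -10:47.3 -5:45.5 0:44.2 5:44.1 10:44.1
r2 -15:43.9 -10:43.9 -5:43.9 0:45.1 5:47.1 10:47.9
r3 -15:48.7 -10:46.9 -5:44.9 0:44.1 5:44.1 10:44.0
r4 -15:- -10:- -5:- 0:- 5:- 10:-
```

View pics/w6.png

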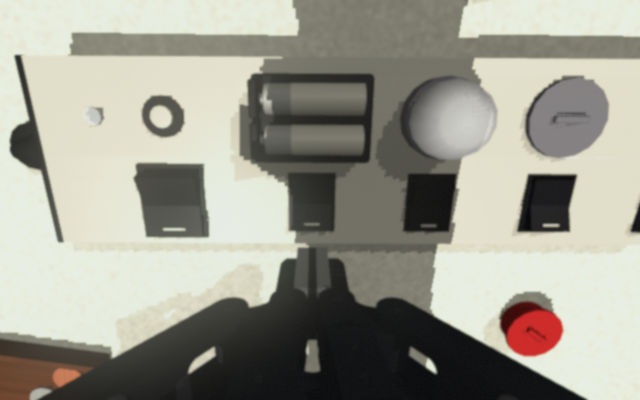

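The finger at column 313 is in front of the charger's rocker at (312,202). The charger is at (312,117).

```bash
python3 -m jog '[0,0,10,0,0, 0,0,20,0,0, 0,0,28,0,0, 0,0,33,0,0, 0,0,35,0,0, 0,0,37,0,0, 0,0,39,0,0, 0,0,41,0,0, 0,0,42,0,0, 0,0,42,0,0]'
```

```text
clock: 8.43
eef_pos: [502.6, 20.2, 217.6]
tool_rot: [-3.142, -0.0, 0.07]
force: [-0.8, -0.6, 0.8]
width: 0.0
```

```bash
python3 -m jog '[0,0,0.5,0,0, 0,0,1,0,0, 0,0,1,0,0, 0,0,1,0,0]'
```

```text
clock: 8.77
eef_pos: [502.7, 20.2, 216.8]
tool_rot: [-3.141, -0.0, 0.07]
force: [-2.4, 1.4, 3.4]
width: 0.1
```

```bash
python3 -m jog '[0,0,0.5,0,0, 0,0,0.8,0,0, 0,0,0.8,0,0, 0,0,0.8,0,0]'
```

```text
clock: 9.1
eef_pos: [502.6, 20.2, 216.3]
tool_rot: [-3.141, -0.0, 0.07]
force: [-2.1, 0.0, 7.9]
width: -0.1
```

```bash
python3 -m jog '[0,0,-10,0,0, 0,0,-25,0,0, 0,0,-40,0,0, 0,0,-65,0,0, 0,0,-95,0,0, 0,0,-100,0,0, 0,0,-100,0,0, 0,0,-100,0,0]'; python3 look.py 7; python3 - <<'E'
from cell import *
import cv2
for n in("scene","side"): cv2.imwrite(f"pics/{n}7.png",get_image(n)[0])
E
```

```text
clock: 9.77
eef_pos: [502.7, 20.4, 316.0]
tool_rot: [-3.141, -0.001, 0.07]
force: [-0.1, -0.2, 0.4]
width: -0.2
9.7667 [502.7  20.4 316. ] TCP local [-41.7  48.4 316. ]
main -19:44.0 -14:44.0 -9:43.9 -4:43.8 1:45.1 6:47.0 11:48.8 16:49.0
r1 -15:44.0 -10:43.8 -5:44.0 0:44.9 5:46.9 10:48.2
r2 -15:43.9 -10:43.8 -5:43.8 0:45.1 5:47.2 10:48.1
r3 -15:48.8 -10:46.8 -5:45.0 0:43.9 5:44.0 10:43.9
r4 -15:48.5 -10:46.8 -5:44.8 0:44.0 5:44.0 10:43.8
```

View pics/w7.png

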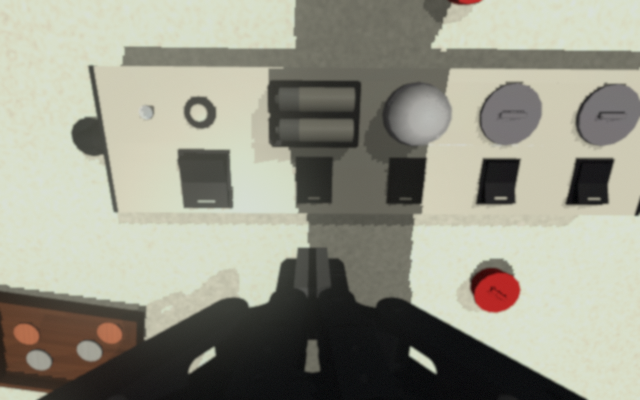

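View pics/side7.png

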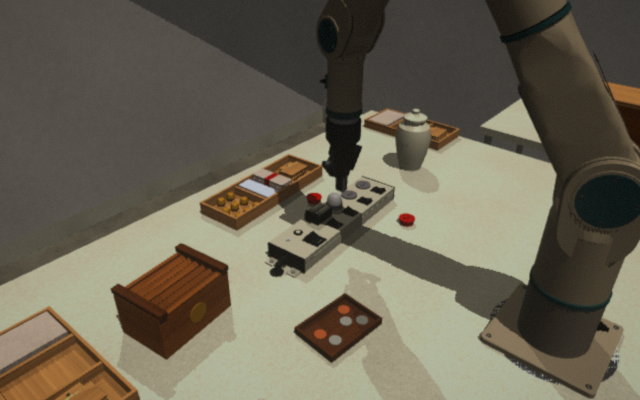

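The main rocker and rockers 1 and 2 lie flat, 3 and 4 are still raised, and nothing has moved. The arm is clear of everything, so I'm handing in.

```bash
python3 -c "
from cell import *
print(finish_job())"
```

```text
the job is handed in; nothing more can be done
None
```

I pressed the main rocker, then rocker 2 (dome lamp), then rocker 1 (battery charger), with the fingers closed. The force read at the end of each press was 7.5 to 9 N, against the 20 N limit. I handed the job in just after 9.8 s of robot time.

- **Rockers:** the last depth check showed the robot-side halves of main, 1 and 2 level at 44 mm with their far halves raised, so they are on. Rockers 3 and 4, at the grey caps, still had their robot-side ends at about 48.5 mm, so they are off.
- **Objects:** in the last pictures the plugs, caps, tray, jar, offering box and coin dish looked unmoved. I judged this by eye and did not measure it.
- **Arm:** the gripper hung clear, with the fingertips about 100 mm above the strip.
- **Disagreement:** before the first press, the finger's near face measured about 1.5 mm closer to the hinge than the 22 mm pad width predicts, so I pressed 1 to 2 mm farther out. No other check failed or disagreed. `finish_job()` reports no verdict.

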